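# Press a well-plate carrier down and slide it home under the leaf spring

## Robot

A 6-joint arm with a two-finger parallel gripper is mounted at the origin on the work surface. World frame = base frame: x ahead of the robot, y to its left, z up, the work surface at z = 0. Lengths are in m, angles in rad, forces in N, time in s.
With the tool pointing down it reaches from about 0.3 to 0.85 m from the base axis. Payload 5.4 kg.
Tool frame: the origin (TCP) lies between the finger pads; the fingertips stand 25 mm ahead of it and the grasp point (between the pads) lies 6 mm ahead of it; z points along the fingers, x is the direction in which the jaws open and shut, and the axes are right-handed (so a half turn about z gives the same grasp; the last joint's range is limited). The gripper opens to 85 mm and grips with 20 to 120 N. Pads are 22 mm wide; open, the fingers measure 114 mm over their backs; the gripper's body (76 mm by 85 mm) begins 54 mm behind the grasp point. The pads swing forward as they close: fully open they stand 13 mm farther back than shut.
Start: joints at [-1.35, 0.158, 1.597, -0, 1.386, -0.21], TCP at [0.24, -0.522, 0.256] pointing down, gripper open.
Joint ranges: [-2.91, 2.91], [-0.94, 2.29], [0.18, 2.7], [-1.29, 4.43], [0.17, 2.64], [-3, 3]. Speed limits (rad/s): [2.57, 2.57, 3.14, 3.14, 3.14, 3.14].

## Interface

Orientations are given as [roll, pitch, yaw] about the fixed x, y, z axes, in that order (R = Rz(yaw) Ry(pitch) Rx(roll)).
In Python, from rig import read_state, cams, job_done gives the robot as it stands.
- The arm moves only by the tool jog_arm, never from a script. Its arguments are lists of equal length, an entry for each row: "translation": the shift along the tool's x, y, z in cm, a list of three; "turn": the turn about the tool's z in degrees; "hand": the closure, from -1 (fully open) to 1 (shut). In form: {"translation": [[tx, ty, tz], ...], "turn": [turn, ...], "hand": [hand, ...]}. A call has 1 to 12 rows; each row is the pose to reach, as a shift and turn from the pose commanded when the call began, along the tool's axes at that moment; what a row does not reach only later rows make up. A row lasts 1/10 s, in which the tool goes at most 50 mm and 8.59 degrees, less where a joint would pass 70% of its speed; a pose out of reach is approached as far as the arm can. A call with a gripper value outside its range is refused whole. The fingers move at their own pace and stop on an object; "newtons" is the grip in N (left out, the last holds). Time passes only in rows, so rows that repeat a pose let the fingers close. It gives the time, the measured TCP pose, the force and the opening at its end, in the units of the state.
- read_state(): the state, without advancing time (a new reading comes with each control period).
- cams.get_image(name): name is "side" or "top" or "wrist"; returns the picture (420x560x3 uint8, red, green, blue); there is no depth.
- cams.camera_params(name): a dict with "K" (3x3 intrinsics, pixels), "eye" and "rotation" of the camera in the world. Camera axes: x right, y down, z forward; pixel columns grow to the right and rows downward; lengths in m; the calibration is good to about 2 mm. The wrist camera is an equidistant fisheye: a pixel r from the principal point sees the ray r / f radians off the axis. A picture is of the moment at which its call begins: read the wrist's pose just before it. camera_params takes no time and is no camera call; for the wrist camera it gives the pose at the moment of the call.
- job_done(): hands the job in, once; it reports no verdict.
Trained networks look in the newest picture that a camera, given by its name, has taken for a name from the list of things; names that differ only in an ending like _2 or _b are one class to them, and where a whole thing is asked for, a point or a joint stands for the part that bears it (a point fixed in the world has none). Each returns a list of dicts, best first, with "score" (0 to 1); they miss things now and then, are a little off and sometimes report something else, mostly with a low value. They report only what shows in the picture. A call takes as long as a camera call. They do not tell look-alikes from the thing itself.
- cams.silhouettes(camera, query): "region" (420x560 bool, what is visible of it).
- cams.mark_of(camera, query): "location" ([x, y, z] in m, in the coordinates of the camera as it stood for that picture, good to about 4 mm: a listed point, or the origin of a listed thing).
The state is a dict: "time": time; "q": joint angles; "joint_vel": joint speeds; "effort": joint torques, N m; "tool_pos": TCP position; "ee_rot": TCP orientation; "wrist_force": force on the tool from outside, world axes, zero at the start; "ft_torque": the same for the moment, N m; "gripper_width": finger opening in m.
Only numpy, scipy, OpenCV 4.12 (cv2) and the standard library are available. Lean on these libraries where they do the work, as an engineer would, in place of code of your own. Each camera call takes 0.05 s, during which the arm holds its last target.

## Task

Load the well-plate carrier into the reader dock: put the fingertips on its bare thumb deck, press it down hard onto its sprung bed so that its front edge gets under the bridge bar, and keep pressing while you slide it beneath the leaf spring until it is fully home against the end stop. Never lift the carrier, leave everything around the dock where it is, and take the hand away at the end.

Things in the scene. Friction and masses are not known exactly. Their poses are not given: they have to be found in the camera images.
- dock: Fixed reader dock: grey base plate 300 x 126 x 12 mm with a straight lane, and a white reader head (62 mm high) at one end. Origin: centre of the underside, on the table; x along the lane in the loading direction, towards the head, z up. Side rails, inner faces 90 mm apart, tops 34 mm above the table, guide the carrier. Bed, rails, bar and leaf are slippery (friction about 0.25).
- bridge (a point): Middle of the lower near edge of the fixed aluminium bridge bar across the lane: at x = 65 mm of the dock, 36 mm above the table. The bar is 14 mm long in x, top 54 mm above the table. Behind it a steel leaf spring, 60 mm wide, slopes down towards the end stop; its free end, 56 mm past this point, hangs 30 mm above the table and rubs on the carrier's top with 3 to 6 N.
- stop (a point): Middle of the end stop's face, at x = 135 mm of the dock, 34 mm above the table; the stop's top is at 44 mm. The carrier's front edge touches it when fully home (carrier origin then at x = 66 mm of the dock).
- bed (a joint): How far the sprung dark steel bed plate under the carrier is pressed down (m): 0 up, 0.008 fully down on its stop. It stays level, fills the lane (280 x 86 mm, x = -145 to 135 mm of the dock); its top is 26 mm above the table when up, 18 mm when down. With the carrier on it, it yields from about 3 N; 4 mm takes about 5.5 N, the full 8 mm about 8 N.
- carrier: Loose white carrier, 138 x 86 x 14 mm, about 0.12 kg, on the bed between the rails, before the bar. Origin: centre of underside; x in the loading direction (front edge at +69 mm), z up. 36 small wells in front, cross rib, bare deck at the rear. Its top, 40 mm above the table, is 4 mm too high for the bar until the bed is pressed over 4 mm. Home and let go, it rises only to the bar and stays.
- deck (a point): Centre of the bare flat thumb deck on top of the carrier's rear part (45 mm long in x, carrier x = -69 to -24 mm, 86 mm wide). 40 mm above the table with the bed up, 32 mm with the bed fully down. It stays in the open, clear of the bar, all the way home.
- rib (a point): Middle of the rear face of the carrier's cross rib, at the deck's front end (carrier x = -24 mm). The rib is 8 mm long in x, 76 mm wide and stands 10 mm higher than the deck; a fingertip on the deck can push forward against this face. It stops about 15 mm short of the bar when home.
- bottle: small amber bottle, 38 mm across, 70 mm high, standing beside the dock; origin under its centre. Bystander.
- vial: small jar with a black cap, 28 mm across, 50 mm high, standing beside the dock; origin under its centre. Bystander.
- trough: open white trough, 125 x 46 x 28 mm, beside the dock; origin under its centre. Bystander.
- tuberack: clear two-deck tube rack with a few small capped tubes, 100 x 55 x 45 mm, beside the dock; origin under its centre. Bystander.
- tipbox: box of pipette tips, 85 x 122 x 55 mm, on the right; origin under its centre. Bystander.
- plates: stack of three white plates, 86 x 128 x 43 mm, on the left; origin under its centre. Bystander.
Not all that is in view belongs to the job. Leave any orange or turquoise look-alike of the carrier alone.

How it is judged:
By the outcome, as a careful person would: the job done as asked, in the order asked, and still so for the second after the job is handed in, with the robot touching nothing.
It also fails if it takes over 38 s, if anything falls off the work surface, if the arm or the gripper's body presses on something with over 40 N, if the wrist force passes 120 N, or if a joint passes its speed limit or range.

## Working session

There is one attempt and no reset: what is moved stays moved. The work goes in short steps, Python scripts to look and compute and a tool call to move; the robot and the scene stay as the last step left them, time stands still between calls to the robot, and variables do not carry over. Pictures are saved under pics/ and viewed, and the job is handed in when it is done.

Besides the shell and the picture viewer there is one more tool, called after ">>>" as name(argument=value, ...) on one line, values as JSON. jog_arm: Moves the arm, as the interface text tells. Its arguments: {"type":"object","properties":{"translation":{"type":"array","items":{"type":"array","items":{"type":"number"}}},"turn":{"type":"array","items":{"type":"number"}},"hand":{"type":"array","items":{"type":"number"}},"newtons":{"type":"number"}},"required":["translation","turn","hand"]}

```bash
ls; mkdir -p pics
python3 - <<'E'
from rig import read_state, cams
import cv2
print(read_state())
for n in("top","side","wrist"):
    im=cams.get_image(n); cv2.imwrite(f"pics/{n}0.png",im[:,:,::-1])
    p=cams.camera_params(n); print(n,p)
    if n!="wrist":
        for q in ("carrier","dock","deck","rib","bridge","stop"):
            for r in cams.mark_of(n,q)[:4]:
                w=p["eye"]+p["rotation"]@r["location"]; print(q,round(r["score"],2),w.round(4))
E
```

```text
pics
{'time': 0.0, 'q': array([-1.35011180e+00,  1.59077921e-01,  1.59827190e+00, -1.34597569e-05,
        1.38619406e+00, -2.10094187e-01]), 'joint_vel': array([ 0.00052986,  0.00101964,  0.00125785,  0.00183719, -0.00041934,
        0.00047598]), 'effort': array([ 3.51584822e-04, -3.95994866e+01, -3.31431842e+01, -1.52329303e-04,
        8.27428652e-03,  1.74590394e-05]), 'tool_pos': array([ 0.23996049, -0.52190906,  0.25528077]), 'ee_rot': array([-3.14119866e+00,  1.91108123e-03, -1.14001475e+00]), 'wrist_force': array([ 0.15235998,  0.61775904, -0.06235484]), 'ft_torque': array([ 0.02445986, -0.00103071,  0.03642723]), 'gripper_width': 0.08504095627814308}
top {'K': array([[383.0834338 ,   0.        , 280.00127271],
       [  0.        , 383.0834338 , 202.60699727],
       [  0.        ,   0.        ,   1.        ]]), 'eye': array([0.33352033, 0.01065446, 1.04206463]), 'rotation': array([-2.97461484,  0.02722575, -1.59444917])}
carrier 0.76 [-0.8736 -1.1965 -0.1651]
carrier 0.69 [-1.715  -2.0379 -1.0065]
carrier 0.61 [-1.5949 -1.9178 -0.8864]
carrier 0.57 [-1.9891 -2.312  -1.2806
[... 745 characters left out ...]
 -2.6516]
carrier 0.63 [-2.0561 -1.5982 -1.4914]
dock 0.73 [-2.5256 -2.0677 -1.961 ]
deck 0.94 [-2.0403 -1.5825 -1.4757]
deck 0.6 [-3.1566 -2.6987 -2.5919]
deck 0.56 [-2.6473 -2.1894 -2.0826]
deck 0.55 [-2.5269 -2.069  -1.9623]
rib 0.84 [-2.0257 -1.5679 -1.4611]
rib 0.62 [-2.5764 -2.1185 -2.0117]
rib 0.62 [-3.1717 -2.7138 -2.607 ]
bridge 0.63 [-2.2758 -1.8179 -1.7112]
stop 0.88 [-2.0589 -1.601  -1.4942]
wrist {'K': array([[325.1922621 ,   0.        , 278.10556923],
       [  0.        , 325.1922621 , 208.45815259],
       [  0.        ,   0.        ,   1.        ]]), 'eye': array([ 0.30528901, -0.49247061,  0.37399903]), 'rotation': array([ 2.85980644e+00,  9.58734450e-04, -1.14008784e+00])}
```

```bash
cat > h.py <<'E'
import numpy as np, cv2
from scipy.spatial.transform import Rotation as Ro
from rig import read_state, cams
def Rm(v): return Ro.from_euler('xyz',v).as_matrix()
def P(n):
    p=cams.camera_params(n); return p["K"],np.array(p["eye"]),Rm(p["rotation"])
def marks(n,q,k=4):
    K,e,R=P(n); out=[]
    for r in cams.mark_of(n,q)[:k]:
        l=np.array(r["location"]); out.append((r["score"],e+R@l,proj(n,e+R@l)))
    return out
def proj(n,w):
    K,e,R=P(n); c=R.T@(np.asarray(w)-e)
    if n=="wrist":
        t=np.arctan2(np.hypot(c[0],c[1]),c[2]); d=c[:2]/(np.hypot(c[0],c[1])+1e-12)
        return K[:2,2]+K[0,0]*t*d
    u=K@c; return u[:2]/u[2]
def ray(n,px,z):
    K,e,R=P(n)
    if n=="wrist":
        d=(np.array(px)-K[:2,2])/K[0,0]; t=np.linalg.norm(d); c=np.r_[np.sin(t)*d/(t+1e-12),np.cos(t)]
    else: c=np.linalg.inv(K)@np.r_[px,1]
    w=R@c; return e+w*(z-e[2])/w[2]
E
python3 - <<'E'
from h import *
for n in("top","side"):
    cams.get_image(n)
    for q in ("carrier","deck","bridge","stop","dock"):
        for s,w,p in marks(n,q): print(n,q,round(s,2),w.round(4),p.round(0))
print(read_state()["time"])
E
```

```text
top carrier 0.7 [ 0.2874 -0.1981  0.0034] [370. 283.]
top carrier 0.59 [ 0.5447 -0.0588  0.0261] [314. 187.]
top carrier 0.58 [0.3466 0.1862 0.0007] [225. 264.]
top deck 0.88 [0.3072 0.2031 0.0149] [218. 279.]
top deck 0.86 [ 0.3343 -0.2069  0.0153] [373. 265.]
top deck 0.76 [ 0.5364 -0.1095  0.041 ] [334. 189.]
top bridge 0.74 [0.5524 0.0206 0.0361] [285. 185.]
top bridge 0.36 [0.6826 0.0523 0.0048] [272. 142.]
top stop 0.91 [0.5672 0.0902 0.0373] [259. 180.]
top dock 0.79 [ 0.5457 -0.0446  0.0011] [308. 189.]
side carrier 0.86 [ 0.2883 -0.2012 -0.0004] [410. 206.]
side carrier 0.77 [ 0.5459 -0.0634  0.0262] [294. 190.]
side carrier 0.56 [0.3482 0.1873 0.0004] [309. 305.]
side deck 0.97 [0.3016 0.2017 0.0151] [326. 317.]
side deck 0.67 [ 0.3395 -0.2059  0.015 ] [393. 193.]
side deck 0.66 [ 0.5369 -0.1061  0.0393] [306. 178.]
side bridge 0.95 [0.5547 0.0265 0.0348] [271. 206.]
side stop 0.62 [0.5654 0.0977 0.0365] [249. 222.]
side stop 0.35 [0.4297 0.0111 0.003 ] [318. 233.]
side dock 0.62 [ 0.5426 -0.0391  0.0014] [290. 203.]
1.35
```

View pics/top0.png

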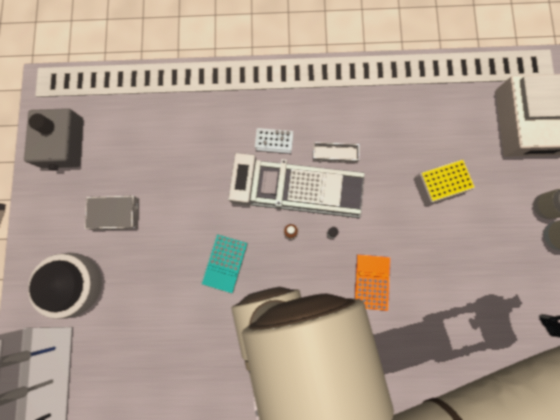

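View pics/side0.png

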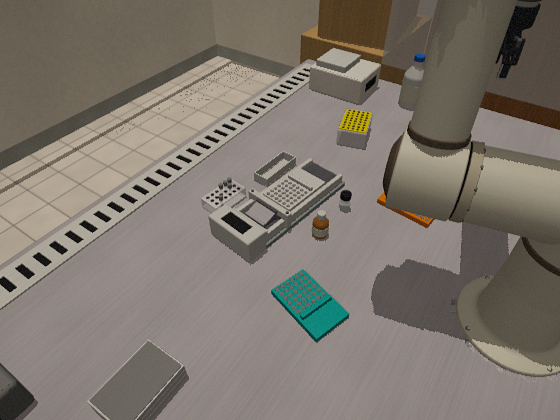

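Run:
```python
from h import *
im=cv2.imread("pics/top0.png"); cv2.imwrite("pics/c1.png",cv2.resize(im[120:245,210:390],None,fx=4.4,fy=4.4,interpolation=3)[:, :800])
# fit of dock pose from marks
obs=[((65,0,36),(.5524,.0206)),((65,0,36),(.5547,.0265)),((135,0,34),(.5672,.0902)),((135,0,34),(.5654,.0977)),((0,0,0),(.5457,-.0446)),((0,0,0),(.5426,-.0391))]
from scipy.optimize import least_squares
def f(p):
    return np.concatenate([p[:2]+np.array([np.cos(p[2]),np.sin(p[2])])*o[0][0]/1e3-o[1] for o in obs])
s=least_squares(f,[.545,-.04,1.4]); print(s.x,np.degrees(s.x[2]),s.fun.round(4))
```

```text
[ 0.5439199  -0.0405781   1.40888833] 80.72335522499446 [ 0.002   0.003  -0.0003 -0.0029 -0.0015  0.0025  0.0003 -0.005  -0.0018
  0.004   0.0013 -0.0015]
```

View pics/c1.png

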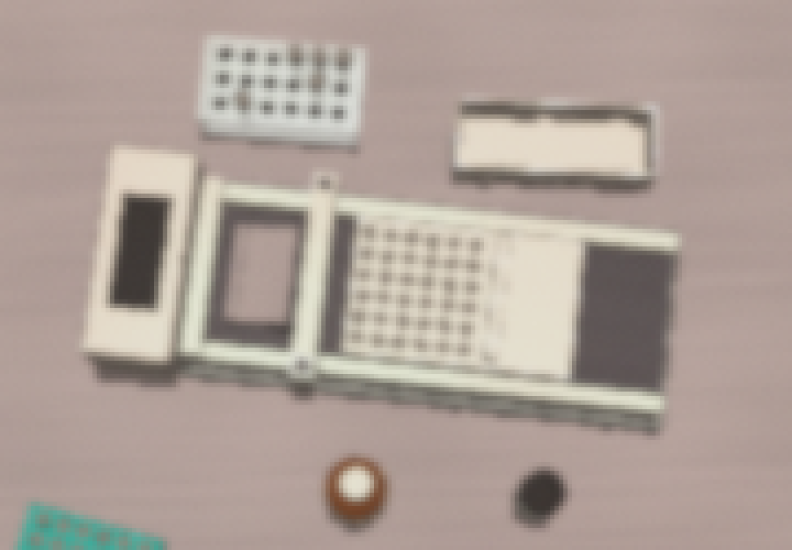

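>>> jog_arm(translation=[[-2.5,-4.4,-0.5],[-5,-8.8,-0.5],[-7.5,-13.2,0],[-10,-17.6,0],[-12.5,-22,0],[-15,-26.5,0],[-17.5,-31,1],[-20,-35.5,3],[-22.5,-40,5],[-25.2,-44.3,7],[-25.2,-44.3,8],[-25.2,-44.3,8]], turn=[-5,-11,-17,-23,-29,-35,-41,-47,-52,-56,-56,-56], hand=[1,1,1,1,1,1,1,1,1,1,1,1])

```text
time: 2.55
tool_pos: [0.5367, -0.1053, 0.1733]
ee_rot: [-3.14, 0.005, -0.159]
wrist_force: [-0.3, -0.7, 0.1]
gripper_width: 0.0003
```

Run:
```python
from h import *
print(read_state()["tool_pos"],read_state()["ee_rot"])
im=cams.get_image("wrist"); cv2.imwrite("pics/w1.png",im[:,:,::-1])
for q in ("carrier","deck","rib","bridge","stop","dock"):
    for s,w,p in marks("wrist",q,2): print(q,round(s,2),w.round(4),p.round(0))
print(read_state()["time"])
```

```text
[ 0.53666962 -0.10527376  0.173346  ] [-3.13963424  0.00515711 -0.15862026]
carrier 0.81 [ 2.919e-01 -1.977e-01 -2.000e-04] [ 90. 299.]
carrier 0.72 [ 0.5435 -0.0609  0.031 ] [275. 146.]
deck 0.79 [ 0.335  -0.2056  0.0152] [114. 309.]
deck 0.72 [ 0.5385 -0.1051  0.0397] [277. 201.]
rib 0.67 [ 0.3167 -0.2047  0.0181] [100. 310.]
rib 0.58 [ 0.538  -0.084   0.0498] [272. 177.]
bridge 0.95 [0.5559 0.0237 0.042 ] [272.  37.]
stop 0.71 [ 0.4239 -0.1043  0.0024] [161. 208.]
2.9
```

View pics/w1.png

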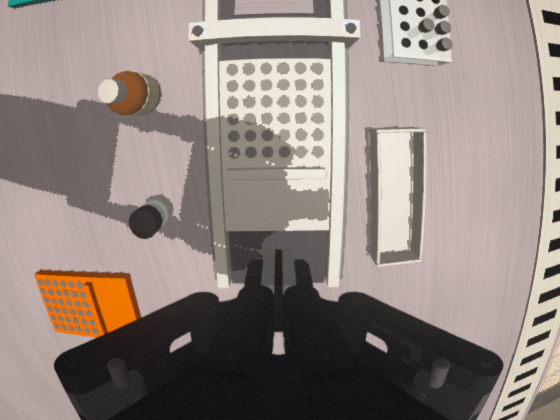

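Run:
```python
from h import *
im=cv2.imread("pics/w1.png"); cv2.imwrite("pics/w1c.png",cv2.resize(im[20:290,180:370],None,fx=2.2*1.0,fy=2.2,interpolation=3))
```

```text
(no output)
```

View pics/w1c.png

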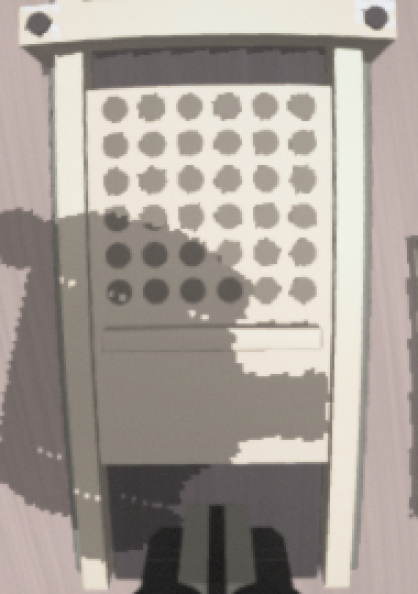

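Run:
```python
from h import *
f=lambda u,v,z: ray("wrist",(180+u/2.2,20+v/2.2),z)
for a in ((86,88,.04),(332,84,.04),(100,464,.04),(328,463,.04),(103,350,.05),(322,348,.05),(20,42,.054),(390,36,.054),(82,55,.034),(107,588,.034),(334,50,.034),(326,588,.034)):
    print(a,f(*a).round(4))
FL,FR,RL,RR=[f(*a) for a in ((86,88,.04),(332,84,.04),(100,464,.04),(328,463,.04))]
c=(FL+FR-RL-RR)[:2]; print("yaw",np.degrees(np.arctan2(c[1],c[0])),"len",np.linalg.norm(c)/2,"w",np.linalg.norm(FL-FR),np.linalg.norm(RL-RR))
u=c/np.linalg.norm(c); m=(FL+FR+RL+RR)[:2]/4; print("centre",m,"deck",m-u*.0465,"rib",m-u*.024)
```

```text
(86, 88, 0.04) [0.5126 0.0137 0.04  ]
(332, 84, 0.04) [0.5985 0.0007 0.04  ]
(100, 464, 0.04) [ 0.4912 -0.1244  0.04  ]
(328, 463, 0.04) [ 0.5773 -0.1384  0.04  ]
(103, 350, 0.05) [ 0.5034 -0.0796  0.05  ]
(322, 348, 0.05) [ 0.5793 -0.0916  0.05  ]
(20, 42, 0.054) [0.4948 0.0325 0.054 ]
(390, 36, 0.054) [0.6187 0.0135 0.054 ]
(82, 55, 0.034) [0.5123 0.0278 0.034 ]
(107, 588, 0.034) [ 0.4803 -0.1814  0.034 ]
(334, 50, 0.034) [0.6026 0.0145 0.034 ]
(326, 588, 0.034) [ 0.5712 -0.1967  0.034 ]
yaw 81.28651319676781 len 0.14022459871505152 w 0.08683185550816018 0.08721796823418124
centre [ 0.54489996 -0.06209368] deck [ 0.53785551 -0.10805699] rib [ 0.54126411 -0.08581668]
```

Run:
```python
from h import *
s=read_state(); T=s["tool_pos"];R=Rm(s["ee_rot"])
u=np.array([.1515,.9885]);v=np.array([.9885,-.1515]);c=np.array([.5449,-.0621])
for n,px,z in (("bottle",(291,231),.07),("vial",(333,232),.05)):
    w=ray("top",px,z); print(n,w.round(3),"lane",(w[:2]-c)@u,"lat",(w[:2]-c)@v)
tgt=np.array([.5390,-.1006,.040+.025+.006])
print("shift cm",(R.T@(tgt-T)*100).round(2), "yaw err deg", np.degrees(s["ee_rot"][2])-(81.3-90))
print("lane dir in tool",(R.T@np.r_[u,0]).round(4), "down in tool",R.T@[0,0,-1])
```

```text
bottle [0.424 0.007 0.07 ] lane 0.0500321570795979 lat -0.12990166110329998
vial [ 0.421 -0.101  0.05 ] lane -0.05770381676723734 lat -0.11699615613473828
shift cm [-0.02 -0.93 10.64] yaw err deg -0.7157960376098451
lane dir in tool [-1.23e-02 -1.00e+00 -6.00e-04] down in tool [-1.79389140e-03 -6.05841802e-04  9.99998207e-01]
```

Run:
```python
from h import *
s=read_state(); print(s["time"],s["tool_pos"],s["ee_rot"],s["wrist_force"])
```

```text
2.9 [ 0.53753881 -0.10975382  0.17738382] [ 3.14098681e+00 -1.79389236e-03 -1.64336643e-01] [ 0.2412728  -1.51131942  0.17917436]
```

Run:
```python
from h import *
im=cams.get_image("wrist")[:,:,::-1]; s=read_state(); print(s["tool_pos"],s["ee_rot"])
cv2.imwrite("pics/w2c.png",cv2.resize(im[20:290,180:370],None,fx=2.2*1.0,fy=2.2,interpolation=3))
```

```text
[ 0.53749117 -0.10957706  0.17721724] [ 3.14111004e+00 -1.49388492e-03 -1.64160448e-01]
```

View pics/w2c.png

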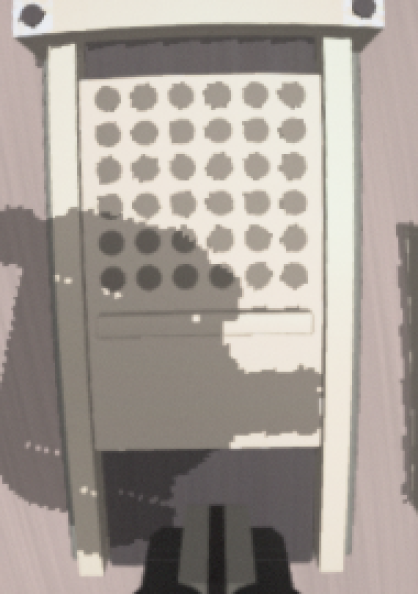

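Run:
```python
from h import *
f=lambda u,v,z: ray("wrist",(180+u/2.2,20+v/2.2),z)
FL,FR,RL,RR=[f(*a) for a in ((79,79,.04),(323,74,.04),(94,450,.04),(320,447,.04))]
c=(FL+FR-RL-RR)[:2]; print("yaw",np.degrees(np.arctan2(c[1],c[0])),"len",np.linalg.norm(c)/2,"w",np.linalg.norm(FL-FR),np.linalg.norm(RL-RR))
u=c/np.linalg.norm(c); m=(FL+FR+RL+RR)[:2]/4; print("centre",m,"deck",m-u*.0465,"rib",m-u*.024,"rib img",(f(97,337,.05)+f(313,332,.05))/2)
a,b=[(f(*x)+f(*y))[:2]/2 for x,y in (((75,45,.034),(323,38,.034)),((102,576,.034),(318,574,.034)))]
print("rails",a,b,np.degrees(np.arctan2(*(a-b)[::-1])))
s=read_state(); T=s["tool_pos"];R=Rm(s["ee_rot"])
tgt=np.r_[m-u*.0385,.071]; print(tgt,"shift cm",(R.T@(tgt-T)*100).round(2)); print("lane in tool",R.T@np.r_[u,0],np.degrees(s["ee_rot"][2]))
```

```text
yaw 81.37555122238666 len 0.13759373787325838 w 0.08611719460971867 0.08579116384154976
centre [ 0.54282712 -0.0566832 ] deck [ 0.53585411 -0.1026574 ] rib [ 0.53922814 -0.08041182] rib img [ 0.53949381 -0.07983789  0.05      ]
rails [0.55470396 0.02603058] [ 0.52396922 -0.18202883] 81.59698078631162
[ 0.53705376 -0.09474786  0.071     ] shift cm [-0.3  -1.46 10.62]
lane in tool [-1.36349829e-02 -9.99906913e-01 -5.02937496e-04] -9.405700831121997
```

>>> jog_arm(translation=[[-0.1,-0.5,2.5],[-0.2,-1,5],[-0.3,-1.4,7.5],[-0.3,-1.4,9.5],[-0.3,-1.4,10],[-0.3,-1.4,10],[-0.3,-1.4,10]], turn=[-0.8,-0.8,-0.8,-0.8,-0.8,-0.8,-0.8], hand=[1,1,1,1,1,1,1])

```text
time: 3.65
tool_pos: [0.5376, -0.0948, 0.0777]
ee_rot: [3.141, -0.002, -0.149]
wrist_force: [-0.1, -0.7, 0.8]
gripper_width: -0.0002
```

Run:
```python
from h import *
im=cams.get_image("wrist")[:,:,::-1]; 
cv2.imwrite("pics/w3.png",im)
im=cams.get_image("side")[:,:,::-1]; s=read_state(); print(s["time"],s["tool_pos"],s["ee_rot"],s["wrist_force"])
cv2.imwrite("pics/s3.png",cv2.resize(im[120:270,190:380],None,fx=4,fy=4,interpolation=3))
```

```text
3.75 [ 0.53777565 -0.09479253  0.07788589] [ 3.14087238e+00 -2.81284077e-03 -1.48857587e-01] [-0.92532991  0.25655627 -0.10128261]
```

View pics/w3.png

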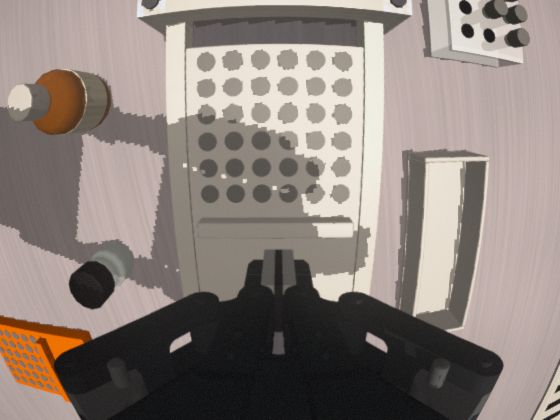

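View pics/s3.png

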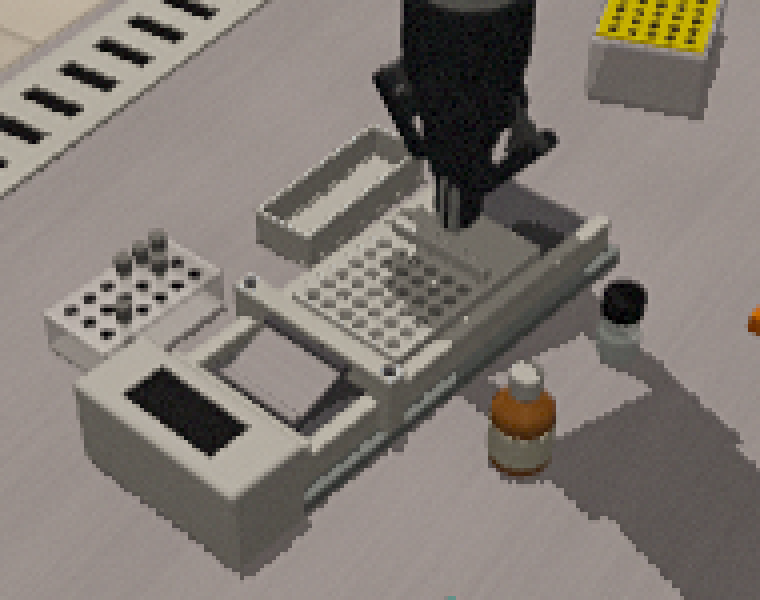

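>>> jog_arm(translation=[[0,0,0.7],[0,0,1.1],[0,0,1.3],[0,0,1.5],[0,0,1.7],[0,0,1.7],[0,0,1.7]], turn=[0,0,0,0,0,0,0], hand=[1,1,1,1,1,1,1])

```text
time: 4.45
tool_pos: [0.5368, -0.0942, 0.0598]
ee_rot: [3.141, 0.0, -0.149]
wrist_force: [-2.2, 0.1, 6.6]
gripper_width: -0.0003
```

Run:
```python
from h import *
s=read_state(); print(s["time"],s["tool_pos"],s["ee_rot"],s["wrist_force"])
```

```text
4.45 [ 0.53678904 -0.09424314  0.05978271] [ 3.14149536e+00  1.60834953e-04 -1.48542831e-01] [-2.18955678  0.14547072  6.59485075]
```

>>> jog_arm(translation=[[0,0,0.2],[0,0,0.4],[0,0,0.4],[0,0,0.4]], turn=[0,0,0,0], hand=[1,1,1,1])

```text
time: 4.85
tool_pos: [0.5371, -0.0943, 0.0569]
ee_rot: [3.141, -0.0, -0.148]
wrist_force: [-5.0, 1.7, 14.4]
gripper_width: 0.0001
```

>>> jog_arm(translation=[[0,-0.3,0.05],[0,-0.6,0.05],[0,-0.9,0.05],[0,-1.2,0.05],[0,-1.5,0.05],[0,-1.8,0.05],[0,-2.1,0.05],[0,-2.4,0.05],[0,-2.7,0.05],[0,-3.0,0.05],[0,-3.0,0.05]], turn=[0,0,0,0,0,0,0,0,0,0,0], hand=[1,1,1,1,1,1,1,1,1,1,1])

```text
time: 5.95
tool_pos: [0.5429, -0.0661, 0.057]
ee_rot: [3.139, -0.004, -0.148]
wrist_force: [-4.1, -3.9, 12.4]
gripper_width: -0.0
```

Run:
```python
from h import *
im=cams.get_image("wrist")[:,:,::-1]; 
cv2.imwrite("pics/w4.png",im)
im=cams.get_image("side")[:,:,::-1]; s=read_state(); print(s["time"],s["tool_pos"],s["ee_rot"],s["wrist_force"])
cv2.imwrite("pics/s4.png",cv2.resize(im[120:270,190:380],None,fx=4,fy=4,interpolation=3))
```

```text
6.05 [ 0.54286116 -0.06606584  0.05700951] [ 3.13897232 -0.00384975 -0.14809975] [-3.01627692 -3.66613083 11.72946157]
```

View pics/w4.png

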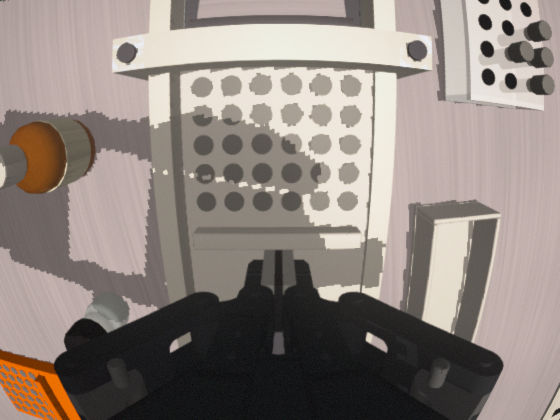

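View pics/s4.png

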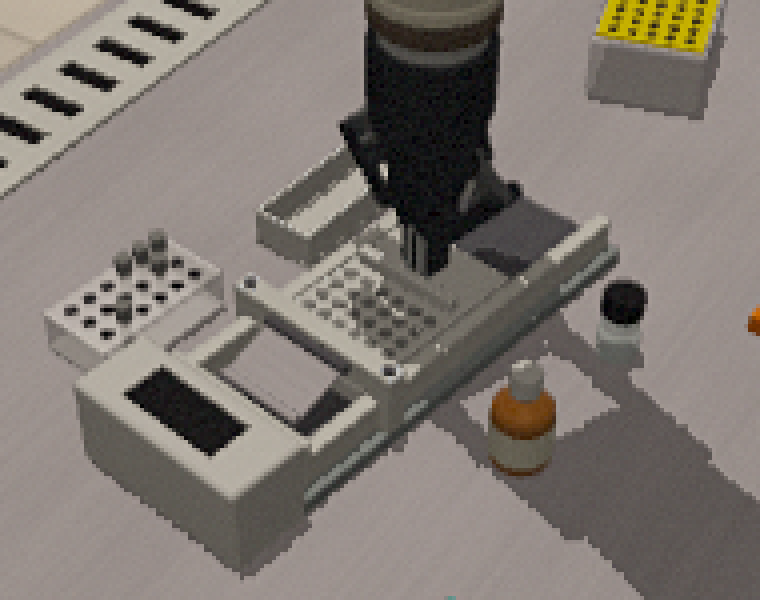

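>>> jog_arm(translation=[[0,-0.4,0.05],[0,-0.8,0.05],[0,-1.2,0.05],[0,-1.6,0.05],[0,-2.0,0.05],[0,-2.4,0.05],[0,-2.8,0.05],[0,-3.2,0.05],[0,-3.6,0.05],[0,-4.0,0.05],[0,-4.4,0.05],[0,-4.4,0.05]], turn=[0,0,0,0,0,0,0,0,0,0,0,0], hand=[1,1,1,1,1,1,1,1,1,1,1,1])

```text
time: 7.25
tool_pos: [0.5496, -0.0232, 0.057]
ee_rot: [3.137, -0.004, -0.148]
wrist_force: [-3.6, -6.8, 15.0]
gripper_width: -0.0001
```

Run:
```python
from h import *
im=cams.get_image("wrist")[:,:,::-1]; 
cv2.imwrite("pics/w5.png",im)
im=cams.get_image("side")[:,:,::-1]; s=read_state(); print(s["time"],s["tool_pos"],s["ee_rot"],s["wrist_force"])
cv2.imwrite("pics/s5.png",cv2.resize(im[120:270,190:380],None,fx=4,fy=4,interpolation=3))
```

```text
7.35 [ 0.54953106 -0.02322154  0.05692775] [ 3.13773787 -0.00406516 -0.14773303] [-3.87278515 -6.02250437 14.68614759]
```

View pics/w5.png

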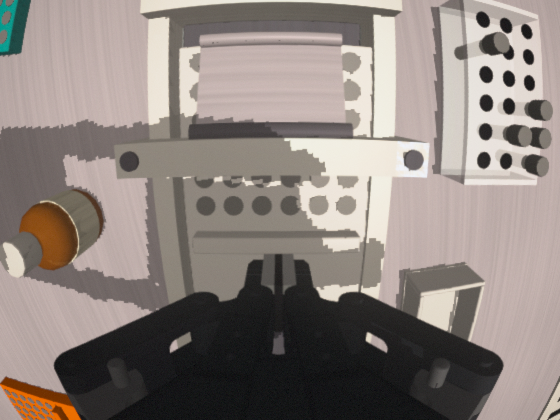

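View pics/s5.png

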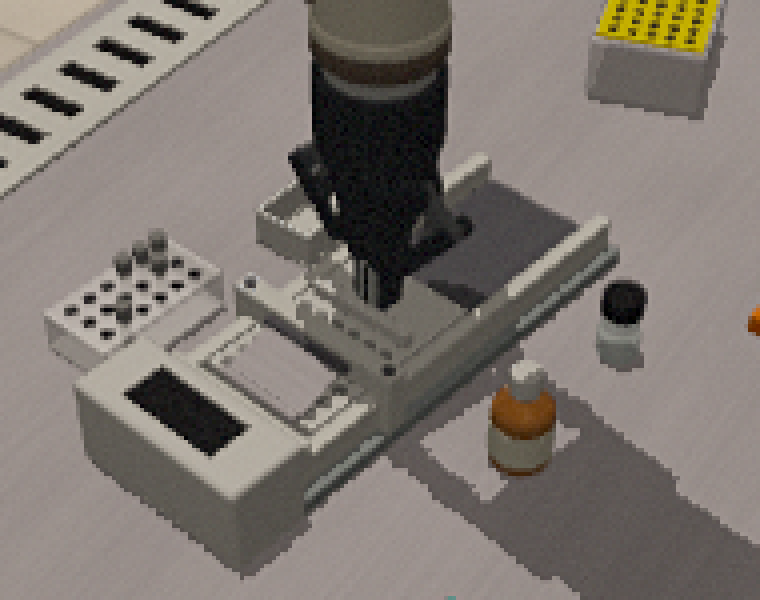

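>>> jog_arm(translation=[[0,-0.3,0.03],[0,-0.6,0.03],[0,-0.9,0.03],[0,-1.1,0.03],[0,-1.3,0.03],[0,-1.5,0.03],[0,-1.5,0.03],[0,-1.5,0.03]], turn=[0,0,0,0,0,0,0,0], hand=[1,1,1,1,1,1,1,1])

```text
time: 8.15
tool_pos: [0.5517, -0.0089, 0.0569]
ee_rot: [3.137, -0.004, -0.148]
wrist_force: [-5.6, -7.8, 17.3]
gripper_width: -0.0004
```

Run:
```python
from h import *
im=cams.get_image("wrist")[:,:,::-1]; 
cv2.imwrite("pics/w6.png",im)
s=read_state(); print(s["time"],s["tool_pos"],s["ee_rot"],s["wrist_force"])
```

```text
8.2 [ 0.5516902  -0.00889596  0.05693135] [ 3.13687866 -0.00378297 -0.14760818] [-5.30741584 -8.12913156 16.6971514 ]
```

View pics/w6.png

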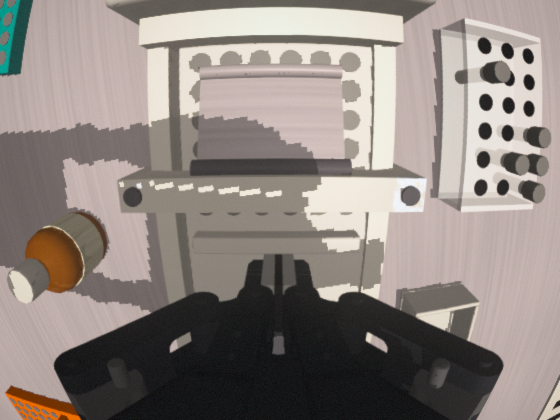

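>>> jog_arm(translation=[[0,-0.1,0.02],[0,-0.2,0.02],[0,-0.3,0.02],[0,-0.4,0.02],[0,-0.4,0.02],[0,-0.4,0.02]], turn=[0,0,0,0,0,0], hand=[1,1,1,1,1,1])

```text
time: 8.8
tool_pos: [0.5519, -0.008, 0.0569]
ee_rot: [3.131, -0.003, -0.147]
wrist_force: [-9.4, -22.0, 18.7]
gripper_width: 0.0004
```

Run:
```python
from h import *
im=cams.get_image("wrist")[:,:,::-1]; 
cv2.imwrite("pics/w7.png",cv2.resize(im[0:280,130:420],None,fx=2.1,fy=2.1,interpolation=3))
s=read_state(); print(s["time"],s["tool_pos"],s["ee_rot"],s["wrist_force"])
```

```text
8.85 [ 0.55190314 -0.00798653  0.05690447] [ 3.1313268  -0.00315621 -0.14663641] [ -8.98761867 -21.193359    18.26488125]
```

View pics/w7.png

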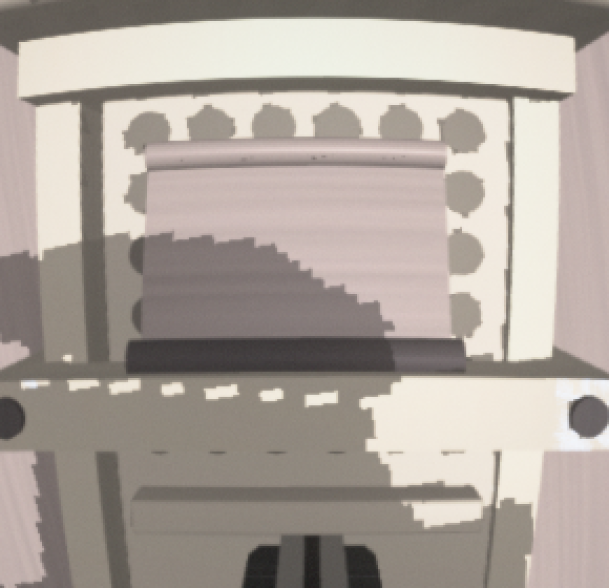

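>>> jog_arm(translation=[[0,0.1,0],[0,0.2,0],[0,0.25,0],[0,0.25,-0.2],[0,0.25,-0.4],[0,0.25,-0.6],[0,0.3,-0.9],[0,0.3,-1.5],[0,0.3,-3],[0,0.3,-5],[0,0.3,-8],[0,0.3,-10]], turn=[0,0,0,0,0,0,0,0,0,0,0,0], hand=[1,1,1,1,1,1,1,1,1,1,1,1])

```text
time: 10.05
tool_pos: [0.5508, -0.005, 0.1562]
ee_rot: [-3.141, -0.002, -0.148]
wrist_force: [0.2, 1.2, 0.1]
gripper_width: -0.0002
```

>>> jog_arm(translation=[[0,0,-1],[0,0,-1],[0,0,-1]], turn=[0,0,0], hand=[1,1,1])

```text
time: 10.35
tool_pos: [0.5495, -0.0049, 0.1629]
ee_rot: [-3.141, 0.001, -0.149]
wrist_force: [-0.0, 0.1, 0.4]
gripper_width: -0.0001
```

Run:
```python
from h import *
cams.get_image("wrist")
im=cams.get_image("wrist")[:,:,::-1]; s=read_state(); print(s["time"],s["tool_pos"],s["wrist_force"])
cv2.imwrite("pics/w8.png",cv2.resize(im[0:280,130:420],None,fx=2.1,fy=2.1,interpolation=3))
for q in ("carrier","rib","stop","bridge"):
    for s,w,p in marks("wrist",q,3): print(q,round(s,2),w.round(4),p.round(0))
im=cams.get_image("side")[:,:,::-1]
cv2.imwrite("pics/s8.png",cv2.resize(im[120:270,190:380],None,fx=4,fy=4,interpolation=3))
im=cams.get_image("top")[:,:,::-1];cv2.imwrite("pics/t8.png",im)
```

```text
10.45 [ 0.54904378 -0.00492053  0.16220817] [-0.46228701  0.24605652 -0.44792658]
carrier 0.87 [0.5558 0.0265 0.0229] [280. 166.]
carrier 0.59 [ 0.345   0.1907 -0.0012] [51. 45.]
rib 0.72 [0.5546 0.003  0.041 ] [283. 200.]
rib 0.63 [0.3267 0.1969 0.0221] [24. 43.]
stop 0.66 [0.5641 0.0955 0.0365] [277.  77.]
bridge 0.8 [0.5533 0.0262 0.035 ] [276. 169.]
```

View pics/w8.png

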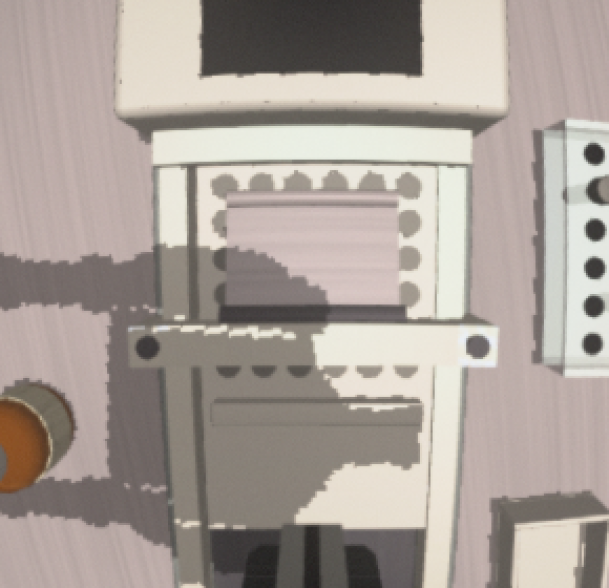

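View pics/s8.png

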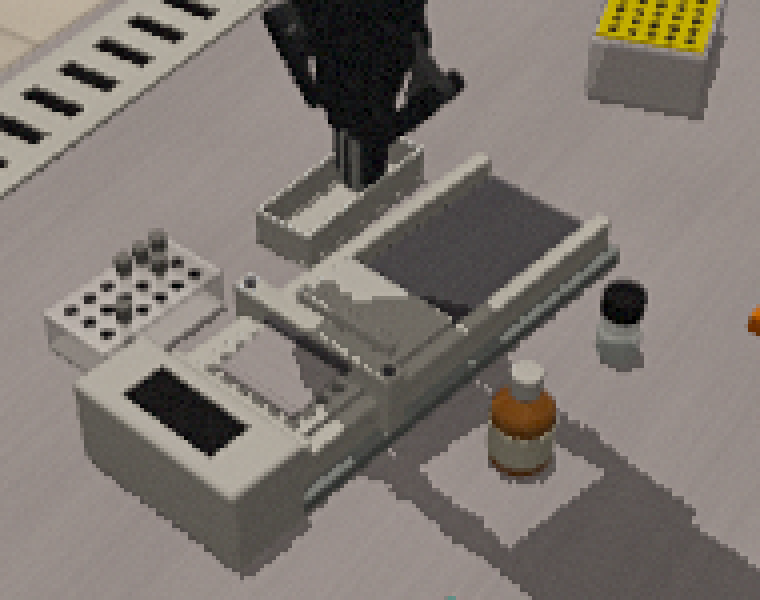

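View pics/t8.png

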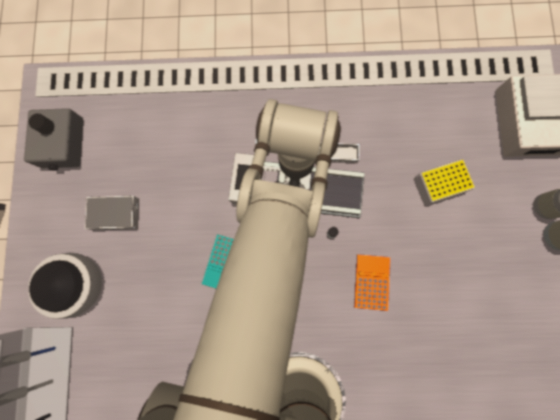

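Run:
```python
from h import *
f=lambda u,v,z: ray("wrist",(130+u/2.1,v/2.1),z)[:2]
u=np.array([np.cos(np.radians(81.4)),np.sin(np.radians(81.4))])
rear=f(318,527,.036);bar=f(314,366,.036);st=f(314,165,.036);rib=f(316,425,.046)
print("rear",rear,"bar-rear",(bar-rear)@u,"(68) stop-rear",(st-rear)@u,"(138)","rib-rear",(rib-rear)@u,"(45)")
print("slide from start",(rear-(np.array([.5428,-.0567])-.069*u))@u)
print(read_state()["time"],read_state()["wrist_force"])
```

```text
rear [ 0.54790281 -0.04096334] bar-rear 0.06344125246519369 (68) stop-rear 0.13614985698628573 (138) rib-rear 0.043892041468723504 (45)
slide from start 0.08532277252764713
10.75 [0.62771481 0.05146036 0.25502134]
```

Run:
```python
from h import *
im=cams.get_image("wrist")[:,:,::-1]
a=cv2.resize(im[55:100,195:365],None,fx=4.6,fy=4.6,interpolation=0)
b=cv2.imread("pics/w6.png")[10:70,140:400]; b=cv2.resize(b,(a.shape[1],int(60*a.shape[1]/260)),interpolation=0)
cv2.imwrite("pics/z9.png",np.vstack([a,b]))
print(im[60:92,215].tolist()); print(im[60:92,330].tolist())
```

```text
[[93, 99, 105], [130, 140, 144], [216, 228, 230], [220, 232, 233], [222, 233, 234], [221, 232, 233], [221, 233, 234], [221, 233, 234], [220, 232, 233], [223, 234, 235], [222, 234, 235], [223, 234, 235], [222, 233, 234], [222, 233, 234], [222, 233, 234], [222, 234, 235], [220, 232, 233], [185, 200, 204], [118, 127, 131], [132, 143, 149], [166, 181, 187], [216, 229, 231], [221, 232, 234], [222, 233, 235], [221, 232, 235], [220, 232, 234], [221, 233, 235], [221, 233, 236], [220, 231, 234], [221, 233, 235], [221, 233, 235], [221, 233, 234]]
[[136, 147, 148], [203, 220, 220], [223, 234, 234], [222, 234, 233], [222, 234, 234], [224, 235, 234], [223, 235, 234], [223, 235, 234], [223, 236, 235], [225, 236, 235], [223, 235, 234], [224, 236, 235], [224, 235, 234], [224, 236, 235], [223, 235, 234], [223, 234, 234], [193, 207, 209], [112, 122, 125], [135, 147, 154], [204, 219, 222], [223, 233, 234], [223, 234, 235], [221, 233, 235], [222, 234, 235], [223, 233, 236], [223, 232, 235], [222, 231, 234], [222, 231, 234], [220, 231, 233], [220, 230, 233], [221, 231, 234], [223, 232, 235]]
```

View pics/z9.png

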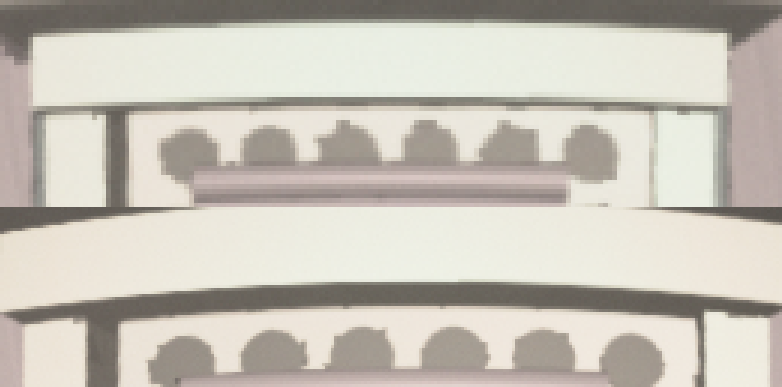

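>>> jog_arm(translation=[[0,-1.5,0.5],[0,-3,1],[0,-4.5,1.5],[0,-5,2],[0,-5,2],[0,-5,2],[0,-5,2]], turn=[0,0,0,0,0,0,0], hand=[1,1,1,1,1,1,1])

```text
time: 11.5
tool_pos: [0.5576, 0.0439, 0.144]
ee_rot: [3.141, -0.0, -0.149]
wrist_force: [-0.5, -0.6, 0.4]
gripper_width: -0.0
```

Run:
```python
from h import *
im=cams.get_image("wrist")[:,:,::-1]; print(P("wrist")[1],read_state()["time"])
cv2.imwrite("pics/w10.png",im)
cv2.imwrite("pics/z10.png",cv2.resize(im[70:200,190:380],None,fx=4.2,fy=4.2,interpolation=0))
```

```text
[0.5689364  0.11431149 0.26178419] 11.55
```

View pics/z10.png

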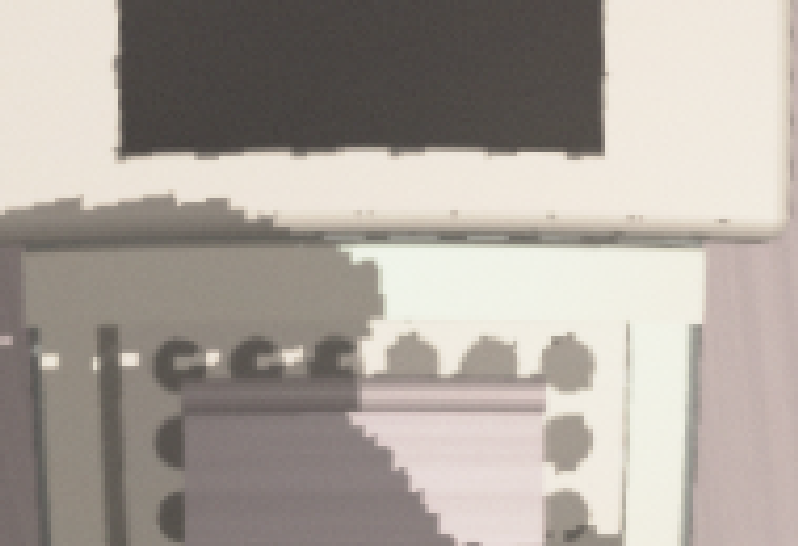

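>>> jog_arm(translation=[[0,1,0],[0,2,0],[0,2,0],[0,2,0]], turn=[0,0,0,0], hand=[1,1,1,1])

```text
time: 11.95
tool_pos: [0.5545, 0.0238, 0.1439]
ee_rot: [-3.141, -0.0, -0.15]
wrist_force: [0.2, -0.3, -0.9]
gripper_width: 0.0005
```

Run:
```python
from h import *
im=cams.get_image("wrist")[:,:,::-1]; print(P("wrist")[1],read_state()["time"])
cv2.imwrite("pics/z11.png",cv2.resize(im[70:200,190:380],None,fx=4.2,fy=4.2,interpolation=0))
for s,w,p in marks("wrist","stop",1)+marks("wrist","carrier",3)+marks("wrist","bridge",1): print(s,w.round(4),p.round())
```

```text
[0.56580967 0.09462053 0.26155053] 12.0
0.76 [0.565  0.0979 0.0342] [276. 113.]
0.73 [ 0.3459  0.1876 -0.0021] [39. 74.]
0.98 [0.5557 0.0296 0.0332] [278. 209.]
```

View pics/z11.png

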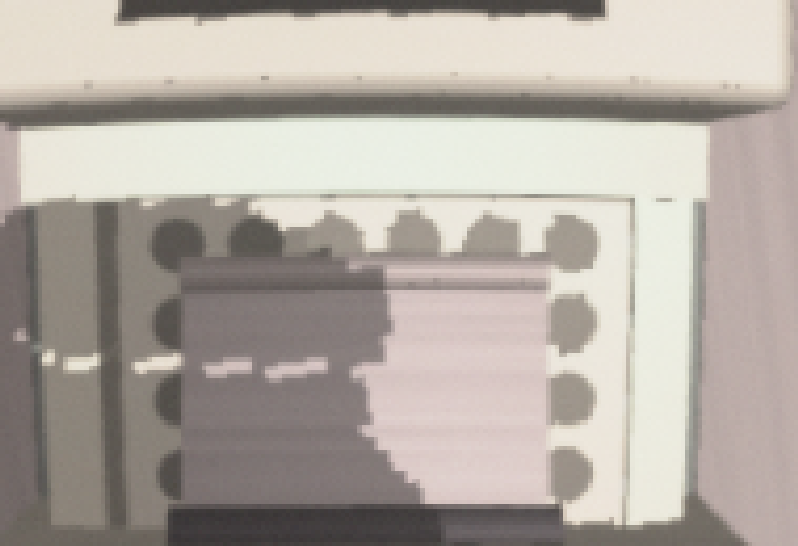

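>>> jog_arm(translation=[[0,0,-2],[0,0,-5],[0,0,-8],[0,0,-8],[0,0,-8]], turn=[0,0,0,0,0], hand=[1,1,1,1,1])

```text
time: 12.65
tool_pos: [0.5548, 0.0247, 0.2244]
ee_rot: [-3.142, -0.001, -0.148]
wrist_force: [-0.4, 0.8, -0.3]
gripper_width: -0.0
```

Run:
```python
from rig import *
s=read_state(); print(s["time"],s["tool_pos"],s["wrist_force"]); print(job_done())
```

```text
12.65 [0.5548203  0.02465293 0.22436185] [-0.44459049  0.83444492 -0.32685794]
the job is handed in; nothing more can be done
None
```

The white carrier is loaded in the dock, and I handed the job in at 12.65 s. With the gripper shut, I put the fingertips on the thumb deck. I pressed the bed onto its stop (14 N at that moment, 12–19 N during the slide) and slid the carrier about 87 mm under the bar and leaf spring. At the end the push force rose from 8 to 22 N with almost no further travel. I then eased off and lifted the hand straight up.

- **Home position:** after release, a wrist picture taken edge-on to the stop showed no gap between the carrier's front edge and the stop. The rear edge measured 136 mm from the stop, against the carrier's 138 mm length.
- **Checks that disagreed:**
  - Bar to rear edge measured 63 mm against an expected 68 mm. I think I picked the bar's upper edge instead of its lower one.
  - In the last wrist picture the network marked only the turquoise look-alike as a carrier, so I relied on the picture itself.
- **Surroundings:** the bottle, vial, trough and tube rack look unmoved beside the dock, and I went near neither look-alike. I did not measure their positions again at the end.
- **Hand:** clear of everything, with the wrist force back to about zero.

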